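# Set the depth stop of a plunge router on its turret

### The job

Set the plunge router's depth stop: turn the turret click by click until its third stop, counting clockwise from above with the tall plain post as the first, is clicked in under the depth rod. Then push the rod down gently until it rests on that stop, without forcing it, and swing the clamp lever away from you until the rod is clamped tight. Leave the other things where they are.

Things in the scene. Friction and masses are not known exactly. Their poses are not given: they have to be found in the camera images.
- router: plunge router standing fixed on a plywood baffle board (18 mm thick, 330x380 mm). Origin: on the table exactly under the turret axis; x from the turret to the motor (turret on the robot's side), y left, z up. In this frame (mm): rod bracket x 19 to 55, y -17 to 37, z 120 to 148; head front x 102, y +-86, z 124 to 174; side handles to y +-157 at x 130, z 149; base under the turret to z 30
- motor_top (a point): top centre of the upright grey motor (86 mm across), 130 mm behind the turret axis, 230 mm over the table: keep clear of it
- turret_axis (a point): turret axis at the disc's top face, 52 mm over the table. The turret is a dark steel disc 90 mm across, z 34 to 52 mm, with six lobes on its rim to turn it by: 12 mm wide, 16 mm high, upright sides, round ends 62 mm from the axis, half-way between the stops. Open grippers only to about 40 mm to straddle a lobe: the next lobes are 60 degrees away
- post_top (a point): top centre of the plain round post, 14 mm thick and 34 mm over the disc, which is the first of the six stops. The stops stand on the disc 33 mm from its axis, 60 degrees apart, counted clockwise from above. The other five are hexagon-headed screws 15 mm across with lock nuts, each at its own height, anywhere from 12 to 26 mm over the disc: find it by feel
- lobe_end (a point): end of one lobe (the one 30 degrees anticlockwise from the post), at the height of the disc's top face. In the router's frame the lobes point at 0.524 + 1.047 k + the joint value of the turret, anticlockwise from x. Those on the robot's side are free to reach from above, with the fingertips beside the lobe 35 to 40 mm over the table
- turret (a joint): angle, rad, growing anticlockwise from above, -6 to 6: 0 with the post under the rod, 1.047 with the second stop, 2.094 (or -4.189) with the third. A spring detent seats it every 1.047 rad. From a seat the torque rises to about 0.4 N m (7 N at a lobe) half-way to the next, then it snaps over and runs into that seat by itself when let go. It may be turned either way
- rod_axis (a point): axis of the depth rod at the height of the disc's top face, 33 mm behind the turret axis: the stop in use stands here
- depth_rod (a joint): how far the depth rod is pushed down, m, 0 (top) to 0.044. It is an upright steel rod 10 mm thick with a rounded end over the far side of the stop circle; the end is 50 mm over the disc at 0, so it meets a stop of height h at 0.050 - h. Pushing it down takes about 3 N; it stays where it is left. At the start it is at 0 to 0.008. On a stop the force rises by 10 to 20 N a mm
- rod_tip (a point): lowest point of the depth rod's rounded end
- rod_top (a point): centre of the flat top of the black knob (24 mm across, 16 mm high) on the depth rod, 251 mm over the table with the rod all the way up
- clamp_lever (a joint): angle of the rod's clamp lever, rad, 0 (open) to 0.96 (end of its swing, locked). It swings level about an upright pin, clockwise from above: its ball moves away from the robot to lock. Light at first; from about 0.25 rad on an eccentric presses on the rod and it gets stiffer (about 5 N at the ball). It stays where it is left
- lever_hinge (a point): the lever's upright pin at the lever's height, 159 mm over the table, 20 mm left of the rod
- lever_tip (a point): centre of the black ball (17 mm) at the lever's end, 65 mm from the pin, 162 mm over the table; the lever is a round bar 10 mm thick. Open, it points straight left (y of the router); locked, 55 degrees from there away from the robot. Push it from the robot's side, near the ball
- pencil: bystander: orange pencil, 170x8x8 mm, lying on the baffle board right of the router; origin under its middle
- tape_black: bystander: small roll of black tape, 66 mm across, 19 mm high, lying on the baffle board at the left behind the lever; origin under its centre
- woofer: bystander: 13 cm cone driver, 122 mm across, 66 mm high, waiting at the left, further back; origin under its centre
- mug: bystander: white mug of coffee, 80 mm across, 92 mm high, at the right; origin near the centre of its underside
- tape_measure: bystander: pocket tape measure, 37x77x62 mm, at the left; origin under its centre
- screwdriver: bystander: screwdriver, 202 mm long, at the right; origin under its middle
- sand_block: bystander: cork sanding block, 63x105x34 mm, at the left; origin under its centre

How it is judged (in metres and radians):
On the way, in this order (a step that is already met when the one before it is completed fails the run):
1. the third stop is clicked in under the depth rod ((value of joint turret between 2.034 and 2.154 rad or value of joint turret between -4.249 and -4.129 rad) and velocity of joint turret between -0.1 and 0.1 rad/s), for 0.2 s.
2. the depth rod rests on the third stop ((value of joint turret between 2.034 and 2.154 rad or value of joint turret between -4.249 and -4.129 rad) and contact force between depth_rod and turret above 0.5 N), for 0.2 s.
3. the clamp lever is swung over and grips the rod (value of joint clamp_lever above 0.75 rad and contact force between clamp_lever and depth_rod above 20 N), for 0.2 s.
At the end, for the whole second after the job is handed in: The turret is clicked in (within 0.06 rad) with the third stop under the rod, the rod's end rests on that stop (contact force above 0.5 N), and the clamp lever is swung over (joint above 0.75) and its eccentric presses on the rod with more than 20 N (all of step 2 and all of step 3 and velocity of joint turret between -0.1 and 0.1 rad/s); the robot touches nothing.
It fails at once if the depth rod pressed on the turret with more than 30 N (forced) (contact force between depth_rod and turret above 30 N).
It fails at once if a bystander (pencil, tape, woofer, mug, tape measure, screwdriver, sanding block) moved more than 40 mm (distance of any of pencil, tape_black, woofer, mug, tape_measure, screwdriver, sand_block from where it was at the start of the episode above 0.04 m).
It also fails if it takes over 72 s, if anything falls off the work surface, if the arm or the gripper's body presses on something with over 40 N, if the wrist force passes 120 N, or if a joint passes its speed limit or range.

### The arm

A 6-joint arm with a two-finger parallel gripper is mounted at the origin on the work surface; the furniture and walls round the work are solid. World frame = base frame: x ahead of the robot, y to its left, z up, the work surface at z = 0. Lengths are in mm, angles in degrees, forces in N, time in s.
With the tool pointing down it reaches from about 300 to 850 mm from the base axis. Payload 4.2 kg.
Tool frame: the origin (TCP) lies between the finger pads; the fingertips stand 25 mm ahead of it and the grasp point (between the pads) lies 6 mm ahead of it; x points along the fingers, y is the direction in which the jaws open and shut, and the axes are right-handed (so a half turn about x gives the same grasp; the last joint's range is limited). The gripper opens to 91 mm and grips with 3 to 60 N. Pads are 32 mm wide; open, the fingers measure 118 mm over their backs; the gripper's body (76 mm by 178 mm) begins 60 mm behind the grasp point.
Start: joints at [68.411, 18.312, 89.639, -0, 72.044, -1.146], TCP at [200.837, 538.8, 238.976] pointing down, gripper open.
Joint ranges: [-177.97, 177.97], [-48.28, 115.42], [12.27, 149.76], [-77.06, 257.06], [2.81, 150.46], [-146.56, 146.56]. Speed limits (degrees/s): [147.25, 147.25, 180, 180, 180, 180].

### API

Orientations are given as [roll, pitch, yaw] about the fixed x, y, z axes, in that order (R = Rz(yaw) Ry(pitch) Rx(roll)).
In Python, from workcell import env gives the robot as it stands.
- The arm moves only by the tool jog_arm, never from a script. Its argument "plan" is one flat list of numbers, 4 for each row, row after row: the shift along the tool's x, y, z in cm, then the turn about the tool's x in units of 6 degrees (1.0 is 6 degrees). In form: [tx, ty, tz, turn, tx, ty, tz, turn, ...]. A call has 1 to 12 rows; each row shifts and turns the commanded pose from where the row before left it, along the tool's axes as they then stand; what a row does not reach is not made up. A row lasts 1/12 s, in which the tool goes at most 41.7 mm and 7.16 degrees, less where a joint would pass 70% of its speed; a pose out of reach is approached as far as the arm can. A call with a gripper value outside its range is refused whole. "claw" is the finger opening in cm, from 0 to 9.12, set as the call begins (left out, the last holds). The fingers move at their own pace and stop on an object; "newtons" is the grip in N (left out, the last holds). Time passes only in rows, so rows that do not move let the fingers close. It gives the time, the measured TCP pose, the force and the opening at its end, in the units of the state.
- env.state(): the state, without advancing time (a new reading comes with each control period).
- env.grab_frame(name): name is "scene" or "side" or "wrist"; returns the picture (420x560x3 uint8, red, green, blue); there is no depth.
- env.calibration(name): a dict with "vertical_fov" (degrees; the focal length in pixels is half the picture's height over the tangent of half this angle, whatever the lens; pixels are square), "cx", "cy" (the principal point, pixels), "origin" and "orientation" of the camera in the world; the wrist camera has in their place "T_tool_cam" (4x4, takes a point from camera to tool coordinates, whose origin is the TCP and whose axes are the tool frame's). Camera axes: x right, y down, z forward; pixel columns grow to the right and rows downward; lengths in mm; the calibration is good to about 2 mm. A picture is of the moment at which its call begins: read the wrist's pose just before it. calibration takes no time and is no camera call.
- env.job_done(): hands the job in, once; it reports no verdict.
The state is a dict: "time_s": time; "qpos": joint angles; "qvel": joint speeds; "effort": joint torques, N m; "ee_pos": TCP position; "ee_rot": TCP orientation; "force": force on the tool from outside, world axes, zero at the start; "torque": the same for the moment, N m; "gripper_width": finger opening in mm.
Only numpy, scipy, OpenCV 4.12 (cv2) and the standard library are available. Lean on these libraries where they do the work, as an engineer would, in place of code of your own. Each camera call takes 0.05 s, during which the arm holds its last target.

## Working session

There is one attempt and no reset: what is moved stays moved. The work goes in short steps, Python scripts to look and compute and a tool call to move; the robot and the scene stay as the last step left them, time stands still between calls to the robot, and variables do not carry over. Pictures are saved under pics/ and viewed, and the job is handed in when it is done.

Besides the shell and the picture viewer there is one more tool, called as name(argument=value, ...), one argument or row to a line, values as JSON. jog_arm: Moves the arm, as the interface text tells. Its arguments: {"type":"object","properties":{"plan":{"type":"array"},"claw":{"type":"number"},"newtons":{"type":"number"}},"required":["plan"]}

```bash
mkdir -p pics; ls; cat > h.py <<'E'
import numpy as np,cv2
from workcell import env
def snap(cam,fn):
    im=np.asarray(env.grab_frame(cam)); cv2.imwrite('pics/'+fn,im[:,:,::-1]); return im
E
python3 - <<'E'
from h import *
s=env.state();print(s)
for c in ['scene','side','wrist']:
    snap(c,c+'0.png'); print(c,env.calibration(c))
E
```

```text
pics
{'time_s': 0.0, 'qpos': array([ 6.84102911e+01,  1.83502831e+01,  8.97084676e+01, -1.37474533e-03,
        7.20437520e+01, -1.14640329e+00]), 'qvel': array([ 0.09794461,  0.03745508,  0.04366236, -0.10007885, -0.03629147,
       -0.07672498]), 'effort': array([-2.87898129e-04, -4.12455225e+01, -2.31975532e+01,  7.27284956e-02,
        4.57423087e-02, -1.49977063e-04]), 'ee_pos': array([200.66984267, 538.33459098, 238.1198948 ]), 'ee_rot': array([ -90.41585729,   89.89748895, -110.85873795]), 'force': array([-0.31816343,  0.39816249,  0.13688092]), 'torque': array([-0.02431147, -0.05507578, -0.00989751]), 'gripper_width': 90.99887684581917}
scene {'vertical_fov': 56.38112023626272, 'cx': 272.4721147644881, 'cy': 213.39741725625925, 'origin': array([-276.94524874, -705.63097423,  784.48575622]), 'orientation': array([-119.94407513,    1.31148641,  -48.68719514])}
side {'vertical_fov': 56.34453944666215, 'cx': 274.2895181753606, 'cy': 208.5798522891788, 'origin': array([ 563.09763634, 1108.52954027,  593.30946544]), 'orientation': array([-110.59574981,    0.76404155,  177.34276917])}
wrist {'vertical_fov': 62.21678473021558, 'cx': 273.6794649479578, 'cy': 204.04402110871, 'T_tool_cam': array([[-1.81836054e-04, -2.39494180e-01,  9.70897783e-01,
        -1.44936854e+02],
       [ 9.99999810e-01,  5.28345096e-04,  3.17614892e-04,
        -3.91842759e-01],
       [-5.89036001e-04,  9.70897656e-01,  2.39494038e-01,
        -6.66217313e+01],
       [ 0.00000000e+00,  0.00000000e+00,  0.00000000e+00,
         1.00000000e+00]])}
```

View pics/scene0.png

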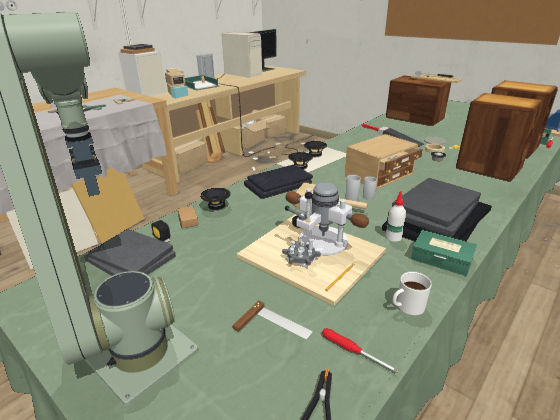

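View pics/side0.png

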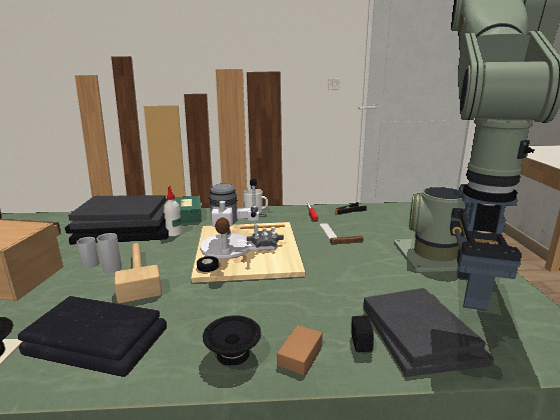

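View pics/wrist0.png

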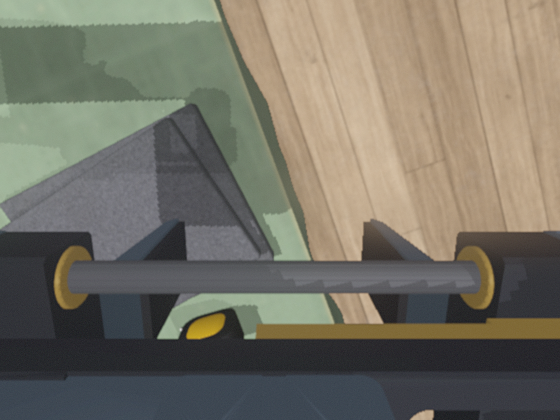

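```bash
python3 - <<'E'
import cv2
a=cv2.imread('pics/scene0.png')[170:300,230:395];b=cv2.imread('pics/side0.png')[170:290,180:315]
cv2.imwrite('pics/sc_c.png',cv2.resize(a,None,fx=4.6,fy=4.6,interpolation=3)); cv2.imwrite('pics/si_c.png',cv2.resize(b,None,fx=5,fy=5,interpolation=3))
E
```

```text
(no output)
```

View pics/sc_c.png

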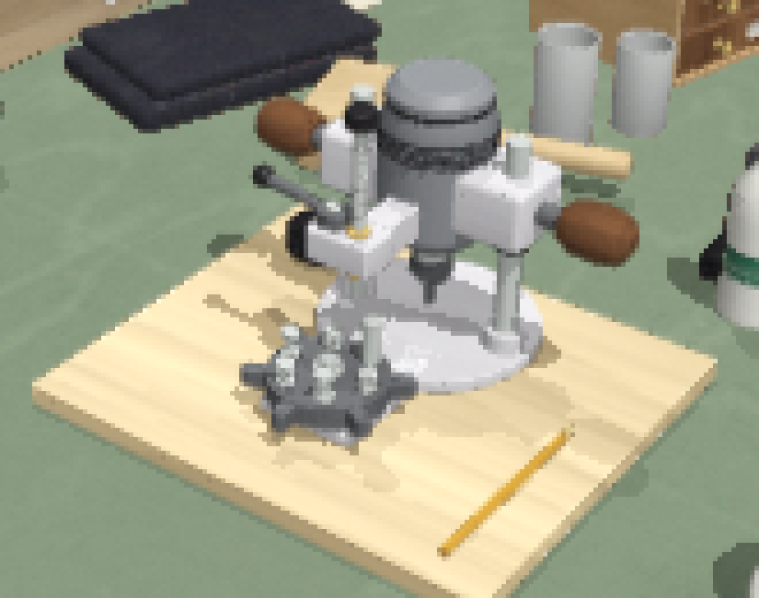

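View pics/si_c.png

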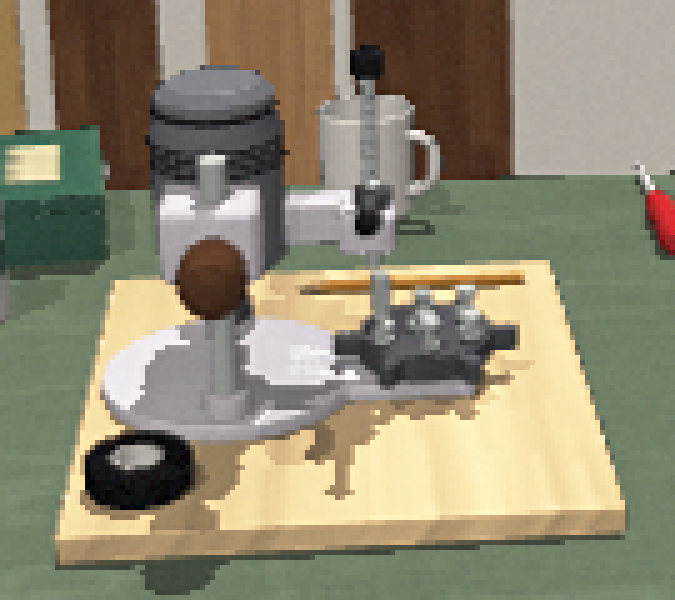

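```bash
cat >> h.py <<'E'
from scipy.spatial.transform import Rotation as R
from scipy.optimize import least_squares
def cam(name,state=None):
    c=env.calibration(name); f=210/np.tan(np.radians(c['vertical_fov']/2))
    if name=='wrist':
        T=np.eye(4);T[:3,:3]=R.from_euler('xyz',state['ee_rot'],degrees=True).as_matrix();T[:3,3]=state['ee_pos'];T=T@c['T_tool_cam']
        M,o=T[:3,:3],T[:3,3]
    else: M=R.from_euler('xyz',c['orientation'],degrees=True).as_matrix();o=c['origin']
    return M,o,f,c['cx'],c['cy']
def proj(C,p):
    M,o,f,cx,cy=C; q=(np.atleast_2d(p)-o)@M; return np.c_[cx+f*q[:,0]/q[:,2],cy+f*q[:,1]/q[:,2]]
def r2w(pose,p):
    x,y,a=pose; c,s=np.cos(a),np.sin(a); p=np.atleast_2d(p)
    return np.c_[x+c*p[:,0]-s*p[:,1],y+s*p[:,0]+c*p[:,1],p[:,2]]
E
cat > fit.py <<'E'
from h import *
def S(x,y):return (230+x/4.6,170+y/4.6)
def D(x,y):return (180+x/5,170+y/5)
L=[('scene',S(362,105),'k'),('scene',S(441,72),(130,0,230)),('scene',S(262,175),(33,85,162)),
('side',D(368,50),'k'),('side',D(212,80),(130,0,230)),('side',D(370,222),(33,85,162)),('side',D(212,278),(130,157-25,149))]
C={n:cam(n) for n in('scene','side')}
def res(v,out=0):
    r=[]
    for n,px,p in L:
        if p=='k':p=(33,0,251-v[3])
        r.append(proj(C[n],r2w(v[:3],p))[0]-px)
    r=np.array(r)
    return r if out else r.ravel()
s=least_squares(res,[550,150,0.0,3],loss='soft_l1');print(s.x,np.degrees(s.x[2]));print(res(s.x,1).round(1))
v=s.x
for n,nm,c0,sc in(('scene','scene0',(230,170),4.6),('side','side0',(180,170),5)):
    im=cv2.imread('pics/%s.png'%nm)
    w,h=(165,130) if n=='scene' else (135,120)
    im=cv2.resize(im[c0[1]:c0[1]+h,c0[0]:c0[0]+w],None,fx=sc,fy=sc,interpolation=3)
    def dot(p,col):
        q=(proj(C[n],r2w(v[:3],p))[0]-c0)*sc; cv2.circle(im,tuple(int(t) for t in q),3,col,-1)
    for a in np.arange(0,360,10):
        c,s_=np.cos(np.radians(a)),np.sin(np.radians(a)); dot((45*c,45*s_,52),(0,0,255))
    dot((0,0,52),(0,255,0))
    for k in range(6):
        a=np.pi/6+k*np.pi/3; dot((62*np.cos(a),62*np.sin(a),52),(255,0,0))
        a-=np.pi/6; dot((33*np.cos(a),33*np.sin(a),52),(0,255,255)); 
        dot((33*np.cos(a),33*np.sin(a),86),(255,0,255))
    dot((33,0,251),(255,255,0));dot((33,85,162),(0,255,0));dot((33,0,102-v[3]),(255,255,0))
    cv2.imwrite('pics/ov_%s.png'%n,im)
E
python3 fit.py
```

```text
[ 5.47168007e+02 -8.20683719e+01  3.44563719e-02  6.26434115e+00] 1.974204686084672
[[-0.2  0.2]
 [-0.1  0.4]
 [-0.6  0.6]
 [-0.8 -0.2]
 [-0.3 -0.6]
 [ 0.6 -0.3]
 [-0.6 -0.1]]
```

View pics/ov_scene.png

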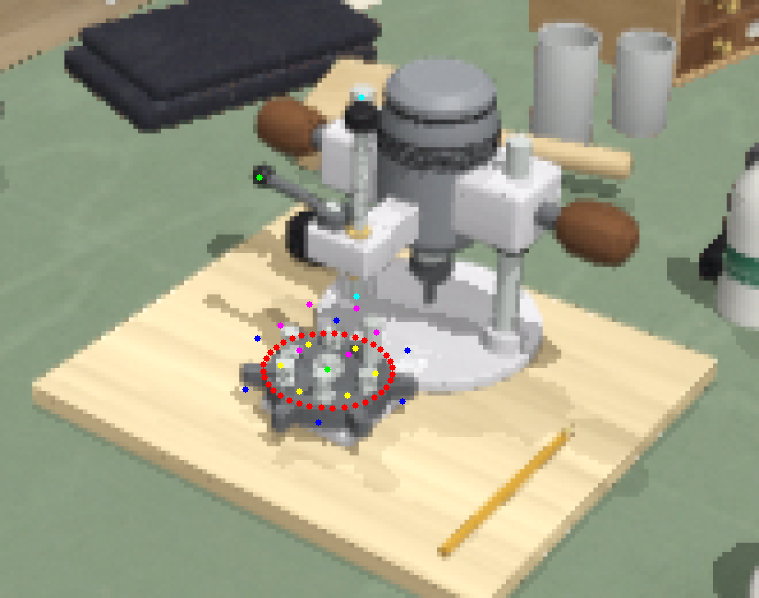

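View pics/ov_side.png

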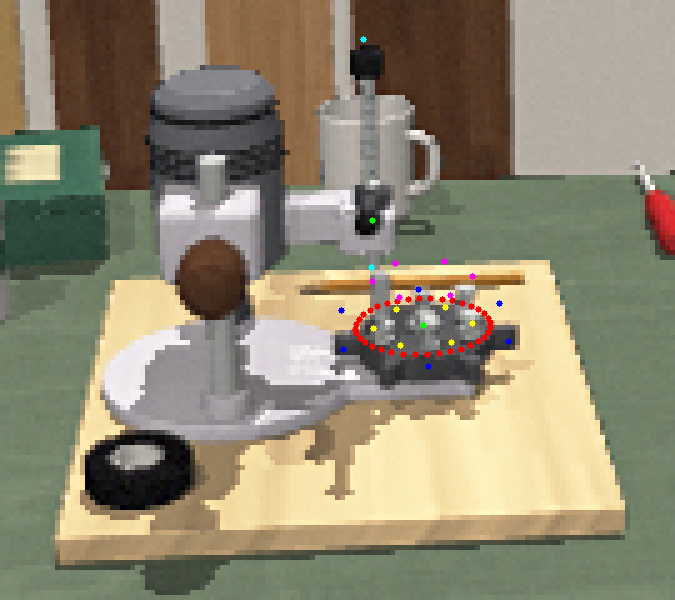

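```bash
cat >> h.py <<'E'
def axes():
    s=env.state(); M=R.from_euler('xyz',s['ee_rot'],degrees=True).as_matrix(); return s,M
def to(p):
    "shift in tool axes cm to reach world p"
    s,M=axes(); return (M.T@(np.array(p)-s['ee_pos'])/10).round(2)
E
python3 - <<'E'
from h import *
s,M=axes();print(M.round(2));print(to((470,-82,330)))
E
```

```text
[[-0.    0.35  0.94]
 [-0.    0.94 -0.35]
 [-1.   -0.   -0.  ]]
[ -9.1  -48.75  46.9 ]
```

jog_arm(
  plan=[-1.5,-2.8,2.6,0,-1.5,-2.8,2.6,0,-1.5,-2.8,2.6,0,-1.5,-2.8,2.6,0,-1.5,-2.8,2.6,0,-1.5,-2.8,2.6,0,0,-2.9,2.8,0,0,-2.9,2.8,0,0,-2.9,2.8,0,0,-2.9,2.8,0,0,-2.9,2.8,0,0,-2.9,2.8,0],
  claw=0,
)

```text
time_s: 1.15
ee_pos: [385.0, 103.2, 329.0]
ee_rot: [56.9, 90.0, 36.5]
force: [0.5, 0.0, -0.8]
gripper_width: 13.9
```

```bash
python3 - <<'E'
from h import *
s,M=axes();print(s['ee_pos'],M.round(2),to((470,-82,330)))
E
```

```text
[385.02006412 103.2053041  328.97809528] [[ 0.    0.35  0.94]
 [ 0.    0.94 -0.35]
 [-1.    0.    0.  ]] [ -0.1  -14.39  14.43]
```

jog_arm(
  plan=[-1,-2.2,3.3,0,0,-2.2,3.3,0,0,-2.2,3.3,0,0,-2.2,3.3,0,0,-2.2,3.3,0,0,-2.2,3.3,0,0,-2.2,3.3,0,0,-2.2,3.3,0,0,0,0,-1.0,0,0,0,-1.0,0,0,0,-1.0,0,0,0,-0.8],
)

```text
time_s: 2.15
ee_pos: [570.9, -152.4, 338.2]
ee_rot: [155.9, 89.9, 158.5]
force: [0.7, 0.1, 0.6]
gripper_width: 0.3
```

```bash
python3 - <<'E'
from h import *
s,M=axes();print(s['ee_pos'],M.round(2));np.save('w1.npy',np.r_[s['ee_pos'],s['ee_rot']]);snap('wrist','w1.png')
E
```

```text
[ 570.88238443 -152.36702839  338.15281966] [[-0.   -0.05  1.  ]
 [ 0.    1.    0.05]
 [-1.    0.   -0.  ]]
```

View pics/w1.png

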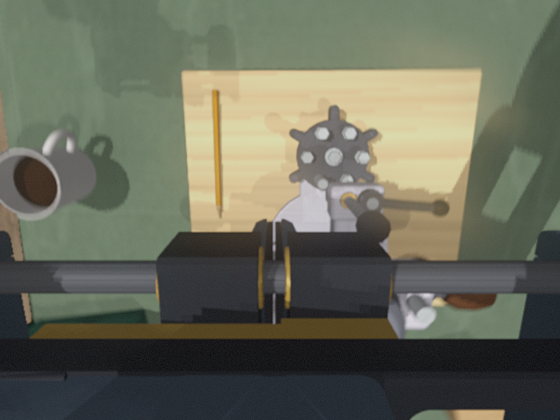

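```bash
python3 - <<'E'
import cv2
a=cv2.imread('pics/w1.png')[90:250,270:460]
cv2.imwrite('pics/w1c.png',cv2.resize(a,None,fx=4,fy=4,interpolation=3))
E
```

```text
(no output)
```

View pics/w1c.png

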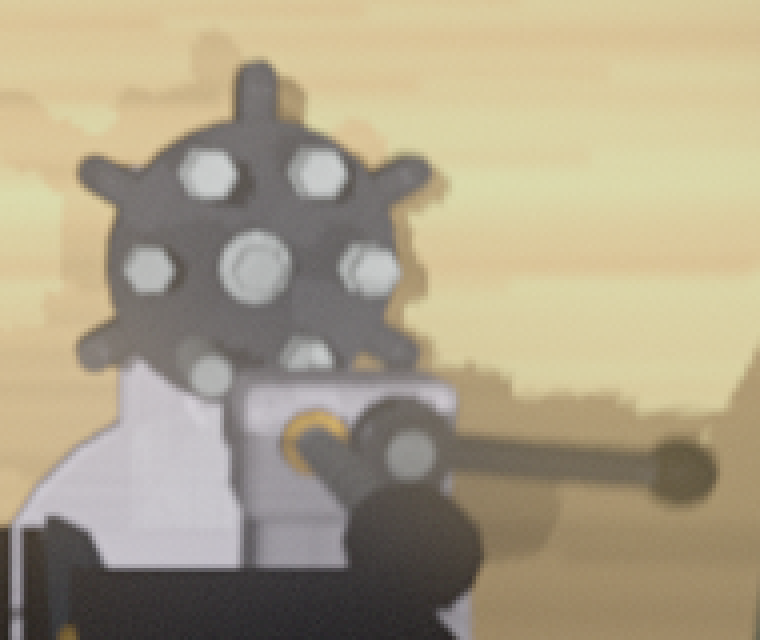

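```bash
cat > fit2.py <<'E'
from h import *
def S(x,y):return (230+x/4.6,170+y/4.6)
def D(x,y):return (180+x/5,170+y/5)
def W(x,y):return (270+x/4,90+y/4)
w=np.load('w1.npy')
C={n:cam(n) for n in('scene','side')};C['wrist']=cam('wrist',dict(ee_pos=w[:3],ee_rot=w[3:]))
P=lambda r,k,z:('t',r,k*np.pi/3,z)
L=[('scene',S(362,105),'k'),('scene',S(441,72),(130,0,230)),('scene',S(262,175),(33,85,162)),
('side',D(368,50),'k'),('side',D(212,80),(130,0,230)),('side',D(370,222),(33,85,162)),
('wrist',W(414,540),'k'),('wrist',W(684,470),(33,85,162)),
('wrist',W(257,62),P(62,3.5-1,52)),('wrist',W(82,165),P(62,3.5,52)),('wrist',W(430,165),P(62,1.5,52)),('wrist',W(80,360),P(62,4.5,52)),('wrist',W(415,360),P(62,.5,52)),
('wrist',W(208,376),P(33,0,86))]
def res(v,out=0):
    r=[]
    for n,px,p in L:
        if p=='k':p=(33,0,251-v[3])
        elif p[0]=='t': a=p[2]+v[4]; p=(p[1]*np.cos(a),p[1]*np.sin(a),p[3])
        r.append(proj(C[n],r2w(v[:3],p))[0]-px)
    r=np.array(r)
    return r if out else r.ravel()
if __name__=='__main__':
    # fix lobe indices: lobe k at 30+60k+t ; 180deg -> 
    best=None
    for t0 in (-.5,.5,1.5,-1.5,2.5,-2.5):
        s=least_squares(res,[547,-82,0.0,3,t0],loss='soft_l1')
        if best is None or s.cost<best.cost:best=s
    s=best
    print(s.cost,s.x,np.degrees(s.x[[2,4]]));print(res(s.x,1).round(1)); np.save('v.npy',s.x)
    v=s.x
    for nm,p in (('third',2),('post',0)): print(nm,r2w(v[:3],(33*np.cos(v[4]-p*np.pi/3),33*np.sin(v[4]-p*np.pi/3),52)))
E
python3 fit2.py
```

```text
38.8596108043276 [ 5.46061467e+02 -8.05344682e+01  7.67620605e-03  8.05222257e+00
  5.62173231e-01] [ 0.43981421 32.21015347]
[[-0.6  0.8]
 [ 0.2  0.7]
 [-0.5  0.4]
 [-0.4  0.4]
 [ 0.1 -0.8]
 [ 0.2 -0.2]
 [-0.3  4.7]
 [-2.6 -0.9]
 [ 0.8 -1.4]
 [-0.8 -0.6]
 [ 0.7 -0.6]
 [-0.8  1.1]
 [ 1.   1.1]
 [29.1  0.1]]
third [[ 547.5871949  -113.49917897   52.        ]]
post [[573.84688025 -62.73079387  52.        ]]
```

```bash
sed -i 's/W(414,540)/W(414,551)/; s/P(62,3.5-1,52)/P(62,3.5,52)/; s/W(82,165),P(62,3.5/W(82,165),P(62,4.5/; s/P(62,1.5,52)/P(62,2.5,52)/; s/P(62,4.5,52)),(.wrist.,W(415,360),P(62,.5,52)/P(62,5.5,52)),("wrist",W(415,360),P(62,1.5,52)/' fit2.py; python3 fit2.py; grep -n "P(62" fit2.py
```

```text
8.295661471244664 [ 5.46060272e+02 -8.03955111e+01  6.47445694e-03  8.08907010e+00
 -6.76532545e+00] [ 3.70959058e-01 -3.87624596e+02]
[[-0.6  0.8]
 [ 0.2  0.7]
 [-0.5  0.4]
 [-0.4  0.4]
 [ 0.1 -0.8]
 [ 0.1 -0.2]
 [-0.2  2. ]
 [-2.5 -0.8]
 [ 0.8 -1.4]
 [-0.7 -0.5]
 [ 0.8 -0.7]
 [-0.7  1.2]
 [ 1.1  1. ]
 [ 0.7  0.2]]
third [[518.30485157 -98.24590713  52.        ]]
post [[575.39687861 -95.50721231  52.        ]]
11:('wrist',W(257,62),P(62,3.5,52)),('wrist',W(82,165),P(62,4.5,52)),('wrist',W(430,165),P(62,2.5,52)),('wrist',W(80,360),P(62,5.5,52)),("wrist",W(415,360),P(62,1.5,52)),
```

```bash
python3 - <<'E'
from h import *
print(to((480.2,-83.9,160)))
E
```

```text
[17.84  7.25 -8.71]
```

jog_arm(
  plan=[0,2.4,-2.9,0,0,2.4,-2.9,0,0,2.45,-2.91,0,3.4,0,0,0,3.6,0,0,0,3.6,0,0,0,3.6,0,0,0,3.6,0,0,0,0,0,0,0,0,0,0,0],
  claw=4.0,
)

```text
time_s: 3.03
ee_pos: [480.0, -82.8, 160.1]
ee_rot: [164.8, 89.8, 167.1]
force: [-0.3, -0.2, -0.6]
gripper_width: 39.9
```

```bash
python3 - <<'E'
from h import *
s,M=axes();print(s['ee_pos'],s['gripper_width'],M.round(3));np.save('w2.npy',np.r_[s['ee_pos'],s['ee_rot']]);snap('wrist','w2.png')
v=np.load('v.npy');C=cam('wrist',s)
for k in range(2,5):
    a=np.pi/6+k*np.pi/3+v[4]; print(k,proj(C,r2w(v[:3],(62*np.cos(a),62*np.sin(a),52))))
E
```

```text
[479.95509616 -82.83883453 160.09600597] 39.88233551143186 [[-0.004 -0.04   0.999]
 [ 0.001  0.999  0.04 ]
 [-1.     0.001 -0.004]]
2 [[342.71578355 253.54902969]]
3 [[273.22032432 215.54063689]]
4 [[204.33770388 254.54725988]]
```

View pics/w2.png

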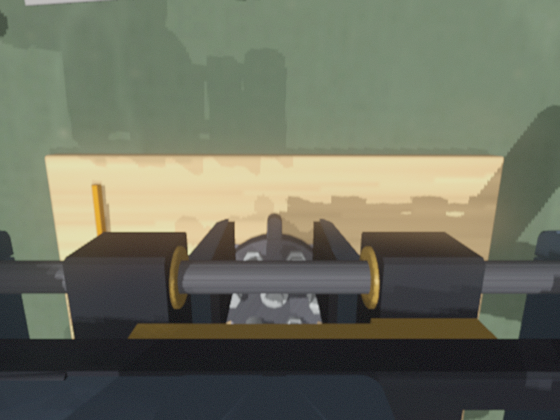

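jog_arm(
  plan=[3,0,0,0,3,0,0,0,2,0,0,0,1.0,0,0,0,0.8,0,0,0,0,0,0,0],
)

```text
time_s: 3.58
ee_pos: [482.1, -83.3, 63.7]
ee_rot: [-10.7, 89.9, -8.4]
force: [-0.4, 0.5, 0.1]
gripper_width: 39.8
```

jog_arm(
  plan=[0,0,-0.1,0,0,0,0,0,0,0,0,0,0,-0.68,0.036,-1,0,-0.68,0.036,-1,0,-0.68,0.036,-1,0,-0.68,0.036,-1,0,0,0,0,0,0,0,0],
  claw=2.4,
)

```text
time_s: 4.33
ee_pos: [487.0, -109.5, 63.5]
ee_rot: [-32.8, 89.9, -6.6]
force: [-0.1, 0.2, 0.2]
gripper_width: 23.8
```

```bash
python3 - <<'E'
from h import *
s,M=axes();print(s['ee_pos'],s['gripper_width'],s['force'],np.degrees(np.arctan2(M[1,2],M[0,2])));snap('wrist','w3.png');im=snap('scene','s3.png')
a=im[220:280,270:330,::-1];cv2.imwrite('pics/s3c.png',cv2.resize(a,None,fx=8,fy=8,interpolation=3))
E
```

```text
[ 486.9816077  -109.52913512   63.52244325] 23.79465125649309 [-0.13374254  0.15122718  0.21157829] 26.166296231137053
```

View pics/w3.png

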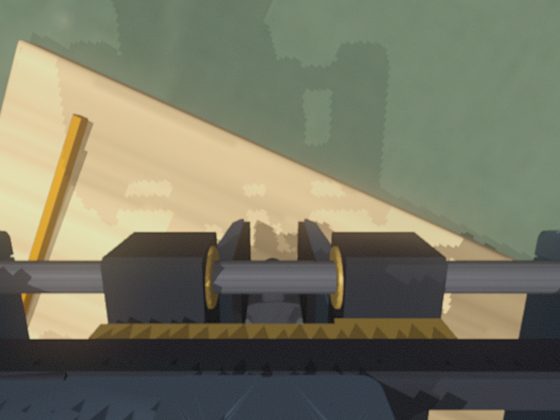

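View pics/s3c.png

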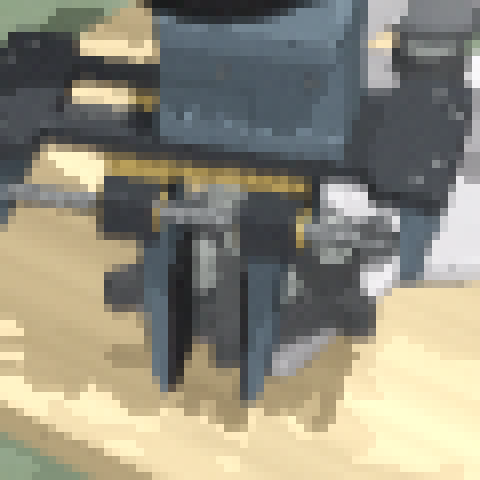

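jog_arm(
  plan=[-3.2,0,0,0,0,0.715,0.039,1.042,0,0.715,0.039,1.042,0,0.715,0.039,1.042,0,0.715,0.039,1.042,0,0.715,0.039,1.042,0,0.715,0.039,1.042,0,0.715,0.039,1.042,0,0.715,0.039,1.042,0,0,0,0,0,0,0,0],
  claw=4.0,
)

```text
time_s: 5.35
ee_pos: [485.2, -53.5, 95.0]
ee_rot: [-110.6, 90.0, -134.1]
force: [-0.9, -0.4, 0.2]
gripper_width: 40.0
```

```bash
python3 - <<'E'
from h import *
s,M=axes();print(s['ee_pos'],s['gripper_width'],s['force'],np.degrees(np.arctan2(M[1,2],M[0,2])));p=s['ee_pos']-[546.1,-80.4,0];print(np.hypot(*p[:2]),np.degrees(np.arctan2(p[1],p[0])));snap('wrist','w4.png');im=snap('scene','s4.png')
a=im[210:290,260:350,::-1];cv2.imwrite('pics/s4c.png',cv2.resize(a,None,fx=7,fy=7,interpolation=3))
v=np.load('v.npy');C=cam('wrist',s)
for k in range(1,4):
    a=np.pi/6+k*np.pi/3; print(k,proj(C,r2w(v[:3],(62*np.cos(a),62*np.sin(a),52))))
E
```

```text
[485.1553887  -53.46007659  95.00568672] 40.03908564580343 [-0.94939978 -0.39126826  0.20283839] -23.48353701745141
66.63336341704597 156.15267970793937
1 [[368.10490181 304.24328574]]
2 [[285.0040894  246.69564305]]
3 [[188.6712137  286.60616799]]
```

View pics/w4.png

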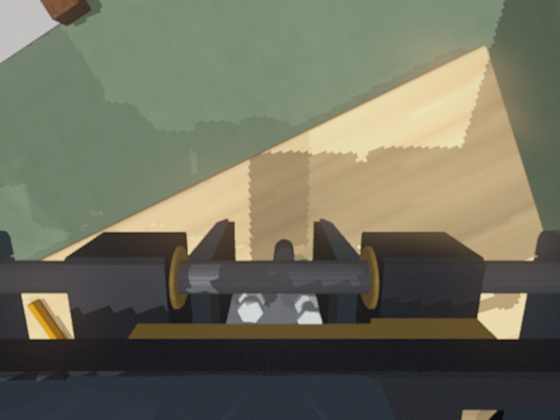

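View pics/s4c.png

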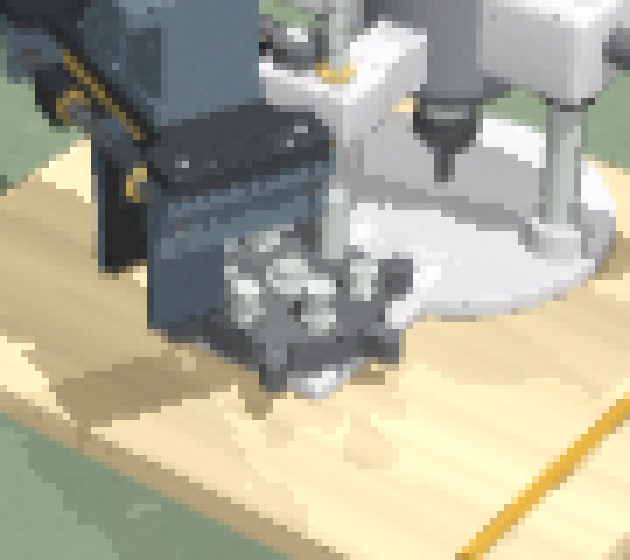

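jog_arm(
  plan=[2.2,0,0,0,0.9,0,0,0,0,0,0,0,0,0,0,0],
  claw=4.0,
)

```text
time_s: 5.78
ee_pos: [484.7, -54.0, 63.5]
ee_rot: [-165.4, 89.9, 171.0]
force: [0.4, 0.2, -0.5]
gripper_width: 39.6
```

jog_arm(
  plan=[0,0,0,0,0,0,0,0,0,-0.695,0.036,-1,0,-0.695,0.036,-1,0,-0.695,0.036,-1,0,-0.695,0.036,-1,0,-0.695,0.036,-1,0,-0.695,0.036,-1,0,-0.695,0.036,-1,0,-0.695,0.036,-1,0,-0.29,0.01,-0.4,0,0,0,0],
  claw=2.4,
)

```text
time_s: 6.78
ee_pos: [487.8, -110.4, 64.6]
ee_rot: [-41.6, 89.9, -14.7]
force: [-0.2, 0.4, -0.1]
gripper_width: 24.2
```

```bash
cat > st.py <<'E'
from h import *
import sys
s,M=axes();print(s['ee_pos'],s['gripper_width'],s['force'],np.degrees(np.arctan2(M[1,2],M[0,2])));p=s['ee_pos']-[546.1,-80.4,0];print(np.hypot(*p[:2]),np.degrees(np.arctan2(p[1],p[0])))
n=sys.argv[1];snap('wrist','w%s.png'%n)
v=np.load('v.npy');C=cam('wrist',s)
for k in range(1,5):
    a=np.pi/6+k*np.pi/3; print(k,proj(C,r2w(v[:3],(62*np.cos(a),62*np.sin(a),52))))
E
python3 st.py 5
```

```text
[ 487.76793056 -110.3861502    64.61037012] 24.162367772295227 [-0.22590111  0.43255937 -0.11850632] 26.835200462271466
65.58810508854552 -152.79414277120588
1 [[376.33418139 418.22887569]]
2 [[377.53923054 317.91657269]]
3 [[267.93649705 267.33449846]]
4 [[167.24724766 329.21965388]]
```

View pics/w5.png

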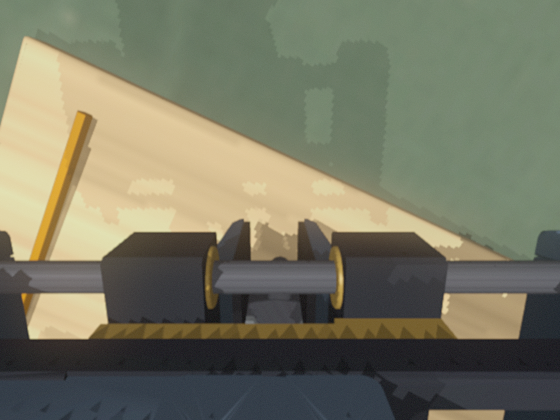

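jog_arm(
  plan=[-3.2,0,0,0,0,0.715,0.039,1.042,0,0.715,0.039,1.042,0,0.715,0.039,1.042,0,0.715,0.039,1.042,0,0.715,0.039,1.042,0,0.715,0.039,1.042,0,0.715,0.039,1.042,0,0.715,0.039,1.042,0,0,0,0,0,0,0,0],
  claw=4.0,
)

```text
time_s: 7.75
ee_pos: [485.2, -55.2, 96.2]
ee_rot: [-11.7, 90.0, -34.8]
force: [0.4, 0.8, 0.9]
gripper_width: 40.2
```

```bash
python3 st.py 6;python3 - <<'E'
from h import *
im=snap('scene','s6.png')
a=im[210:290,260:350,::-1];cv2.imwrite('pics/s6c.png',cv2.resize(a,None,fx=7,fy=7,interpolation=3))
E
```

```text
[485.17078819 -55.20960582  96.19420254] 40.21089799350192 [0.35015589 0.81845331 0.87380377] -23.13538154884398
65.93121271974478 157.53798528922835
1 [[369.86698999 302.63602034]]
2 [[287.68431037 244.84224685]]
3 [[191.45419103 284.07214241]]
4 [[185.8617586  372.76411128]]
```

View pics/w6.png

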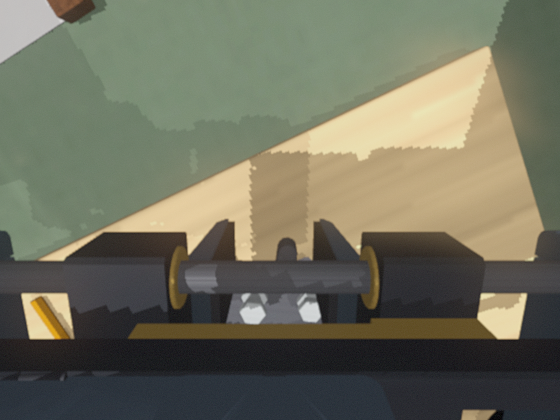

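View pics/s6c.png

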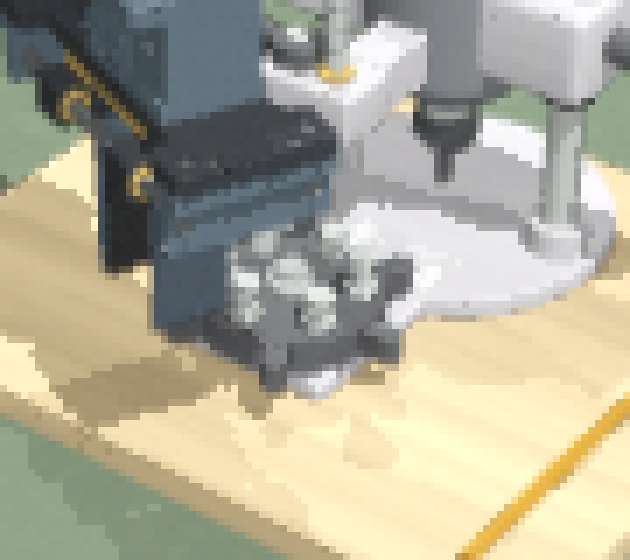

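jog_arm(
  plan=[2.2,0,0,0,1.0,0,0,0,0,0,0,0,0,0,0,0],
  claw=4.0,
)

```text
time_s: 8.18
ee_pos: [484.8, -55.4, 63.7]
ee_rot: [-164.2, 89.9, 172.6]
force: [0.3, 0.0, -0.3]
gripper_width: 39.8
```

jog_arm(
  plan=[0,0,0,0,0,0,0,0,0,-0.695,0.036,-1,0,-0.695,0.036,-1,0,-0.695,0.036,-1,0,-0.695,0.036,-1,0,-0.695,0.036,-1,0,-0.695,0.036,-1,0,-0.695,0.036,-1,0,-0.695,0.036,-1,0,-0.43,0.01,-0.6,0,0,0,0],
  claw=2.4,
)

```text
time_s: 9.18
ee_pos: [488.8, -113.3, 64.7]
ee_rot: [-45.6, 89.9, -17.2]
force: [0.3, 0.9, 0.1]
gripper_width: 23.7
```

jog_arm(
  plan=[0,0,0,0,0,0,0,0,-3,0,0,0,-4,0,0,0,-4,0,0,0,-4,0,0,0,-4,0,0,0,-4,0,0,0,-3,0,0,0,0,0,0,0],
  claw=4.0,
)

```text
time_s: 10.02
ee_pos: [490.0, -113.7, 331.1]
ee_rot: [-42.4, 89.2, -14.1]
force: [-0.0, -0.5, 0.9]
gripper_width: 40.0
```

```bash
python3 st.py 7;python3 - <<'E'
from h import *
im=snap('scene','s7.png')
a=im[190:290,260:350,::-1];cv2.imwrite('pics/s7c.png',cv2.resize(a,None,fx=6,fy=6,interpolation=3))
E
```

```text
[ 490.00289072 -113.65510012  331.11204006] 39.99638794685009 [-0.03864958 -0.49590196  0.93135284] 28.256534407397048
65.2133985759418 -149.33998325758412
1 [[320.5502368  244.28695909]]
2 [[320.4087025  197.66989336]]
3 [[276.58594845 174.60619139]]
4 [[234.65257794 200.52103227]]
```

View pics/w7.png

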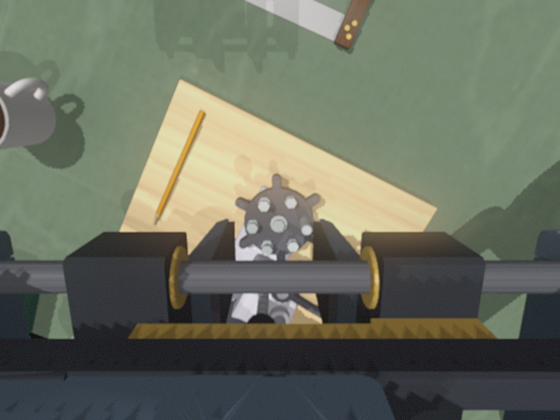

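View pics/s7c.png

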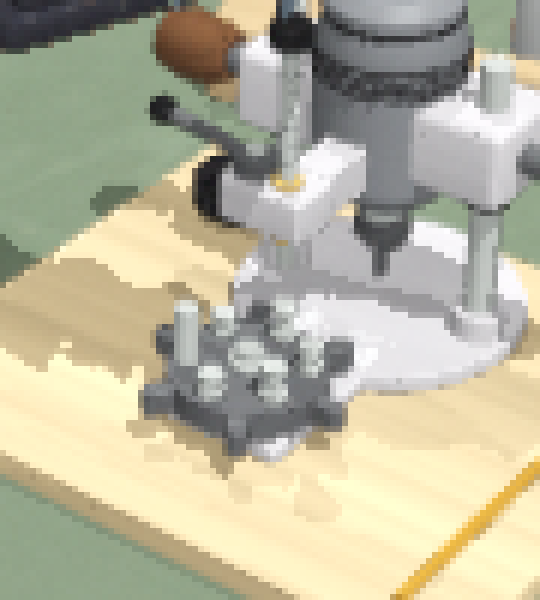

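```bash
python3 - <<'E'
from h import *
print(to((579,-80.2,331)),to((579,-80.2,278)))
E
```

```text
[-0.57 -1.43  9.59] [ 4.73 -1.42  9.58]
```

jog_arm(
  plan=[0,-0.5,3.2,0,0,-0.5,3.2,0,0,-0.42,3.18,0,2,0,0,0,1.5,0,0,0,0.6,0,0,0,0,0,0,0],
  claw=0,
)

```text
time_s: 10.7
ee_pos: [577.2, -79.8, 279.5]
ee_rot: [142.1, 89.6, 170.4]
force: [0.1, 0.3, 1.0]
gripper_width: 0.1
```

```bash
python3 - <<'E'
from h import *
s,M=axes();print(s['ee_pos'],s['force'],M.round(3))
im=snap('scene','s8.png')
a=im[160:240,260:350,::-1];cv2.imwrite('pics/s8c.png',cv2.resize(a,None,fx=6,fy=6,interpolation=3))
im=snap('side','d8.png')
a=im[150:250,200:300,::-1];cv2.imwrite('pics/d8c.png',cv2.resize(a,None,fx=6,fy=6,interpolation=3))
E
```

```text
[577.15423041 -79.75284305 279.47124746] [0.14523652 0.29411657 0.97049614] [[-0.007 -0.474  0.88 ]
 [ 0.001  0.88   0.474]
 [-1.     0.004 -0.006]]
```

View pics/s8c.png

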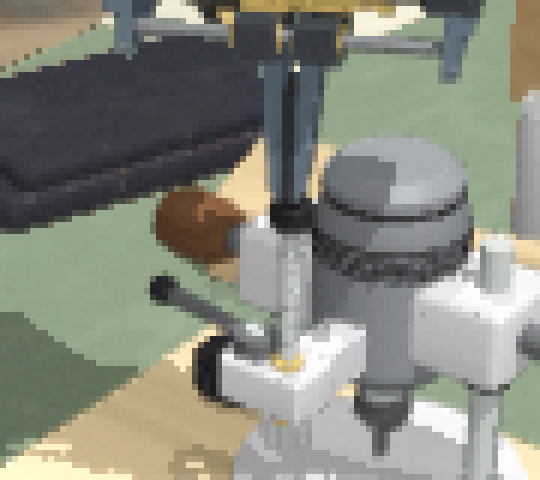

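View pics/d8c.png

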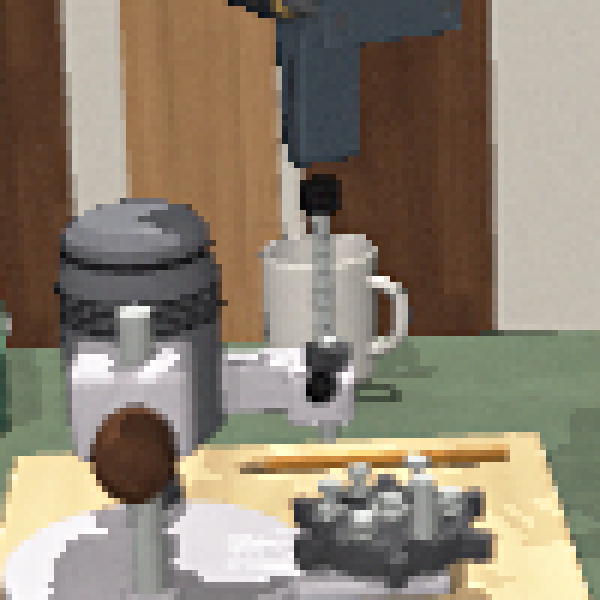

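jog_arm(
  plan=[0.5,0,0,0,0.4,0,0,0,0.3,0,0,0,0.3,0,0,0,0.3,0,0,0,0.2,0,0,0,0.2,0,0,0,0.1,0,0,0,0,0,0,0,0,0,0,0],
)

```text
time_s: 11.63
ee_pos: [578.8, -80.1, 259.7]
ee_rot: [154.3, 90.0, -177.4]
force: [0.1, -0.2, 0.7]
gripper_width: 0.5
```

jog_arm(
  plan=[0.03,0,0,0,0.03,0,0,0,0.03,0,0,0,0,0,0,0],
)

```text
time_s: 11.97
ee_pos: [578.7, -80.1, 259.1]
ee_rot: [-94.2, 90.0, -65.9]
force: [-1.5, -0.8, 2.3]
gripper_width: 0.5
```

jog_arm(
  plan=[0.03,0,0,0,0.03,0,0,0,0.03,0,0,0,0,0,0,0],
)

```text
time_s: 12.3
ee_pos: [578.8, -80.1, 258.1]
ee_rot: [-113.0, 90.0, -84.6]
force: [-1.5, -1.2, 2.0]
gripper_width: 0.4
```

jog_arm(
  plan=[0.1,0,0,0,0.1,0,0,0,0.1,0,0,0,0.1,0,0,0,0.08,0,0,0,0,0,0,0,0,0,0,0],
)

```text
time_s: 12.88
ee_pos: [578.9, -79.9, 253.0]
ee_rot: [54.6, 90.0, 83.0]
force: [-0.9, 0.6, 0.5]
gripper_width: 0.3
```

jog_arm(
  plan=[0.03,0,0,0,0.03,0,0,0,0.03,0,0,0,0,0,0,0],
)

```text
time_s: 13.22
ee_pos: [578.9, -79.9, 252.5]
ee_rot: [7.2, 90.0, 35.5]
force: [-0.4, -0.1, 2.2]
gripper_width: 0.3
```

jog_arm(
  plan=[0.04,0,0,0,0.04,0,0,0,0,0,0,0],
)

```text
time_s: 13.47
ee_pos: [578.9, -79.9, 251.6]
ee_rot: [20.1, 90.0, 48.4]
force: [-1.1, 0.6, 2.3]
gripper_width: 0.1
```

```bash
python3 - <<'E'
from h import *
s,M=axes();print(s['ee_pos'],s['force'])
im=snap('side','d9.png')
a=im[150:250,200:300,::-1];cv2.imwrite('pics/d9c.png',cv2.resize(a,None,fx=6,fy=6,interpolation=3))
im=snap('scene','s9.png')
a=im[200:270,270:330,::-1];cv2.imwrite('pics/s9c.png',cv2.resize(a,None,fx=8,fy=8,interpolation=3))
E
```

```text
[578.88695753 -79.89157348 251.61720007] [-1.10097385  0.64747315  2.3398291 ]
```

View pics/d9c.png

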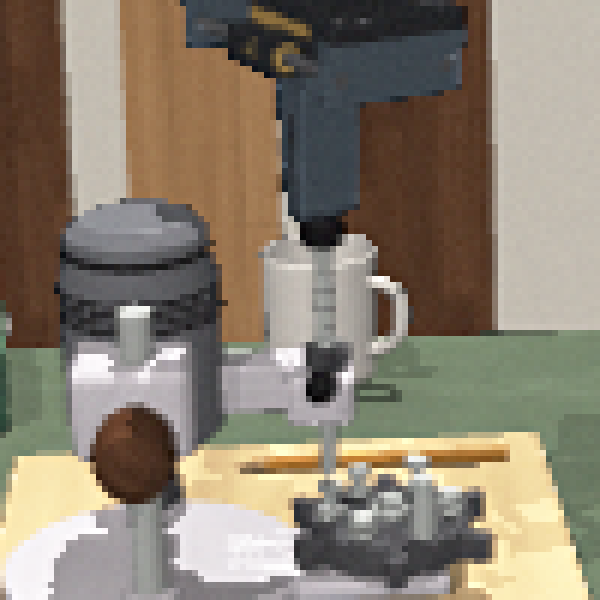

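View pics/s9c.png

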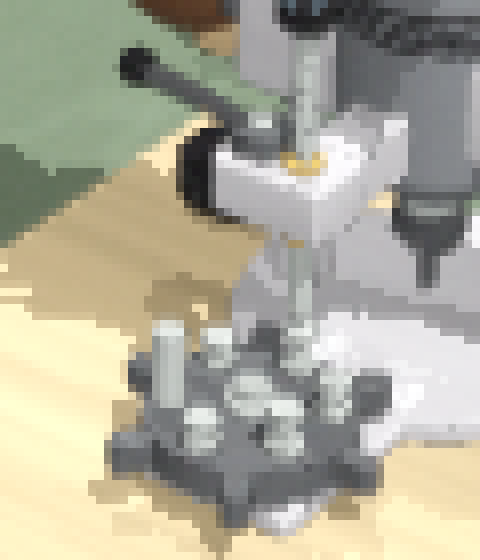

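jog_arm(
  plan=[0.03,0,0,0,0.03,0,0,0,0,0,0,0],
)

```text
time_s: 13.82
ee_pos: [578.9, -79.9, 251.0]
ee_rot: [27.0, 90.0, 55.3]
force: [-0.8, 1.0, 1.6]
gripper_width: 0.7
```

```bash
python3 -c "
from h import *
s=env.state();print(s['ee_pos'],s['force'],s['effort'])"
```

```text
[578.8567578  -79.92390777 251.00189395] [-0.82110724  0.95908107  1.59214691] [-3.15499390e-01 -4.05242550e+01 -2.26308167e+01 -2.45616445e-01
 -6.16044868e-03 -2.82536930e-04]
```

jog_arm(
  plan=[0.03,0,0,0,0.03,0,0,0,0,0,0,0],
)

```text
time_s: 14.07
ee_pos: [578.9, -79.9, 250.4]
ee_rot: [15.3, 90.0, 43.6]
force: [0.1, 0.5, 1.8]
gripper_width: 0.5
```

jog_arm(
  plan=[0.03,0,0,0,0.02,0,0,0,0,0,0,0],
)

```text
time_s: 14.32
ee_pos: [578.9, -79.9, 249.9]
ee_rot: [19.2, 90.0, 47.5]
force: [0.4, 0.7, 2.5]
gripper_width: 0.4
```

jog_arm(
  plan=[0.03,0,0,0,0.03,0,0,0,0,0,0,0],
)

```text
time_s: 14.57
ee_pos: [578.9, -79.9, 249.3]
ee_rot: [17.9, 90.0, 46.2]
force: [-0.2, 1.2, 2.4]
gripper_width: 0.2
```

jog_arm(
  plan=[0.02,0,0,0,0.02,0,0,0,0,0,0,0],
)

```text
time_s: 14.82
ee_pos: [578.9, -79.9, 248.9]
ee_rot: [14.2, 90.0, 42.5]
force: [0.6, 1.4, 1.9]
gripper_width: 0.3
```

jog_arm(
  plan=[0.03,0,0,0,0.03,0,0,0,0,0,0,0],
)

```text
time_s: 15.07
ee_pos: [578.9, -80.0, 248.3]
ee_rot: [24.6, 90.0, 53.0]
force: [1.7, 2.7, 2.2]
gripper_width: 0.2
```

jog_arm(
  plan=[0.02,0,0,0,0.02,0,0,0,0,0,0,0],
)

```text
time_s: 15.32
ee_pos: [578.8, -80.0, 247.9]
ee_rot: [22.2, 90.0, 50.6]
force: [1.6, 1.6, 2.2]
gripper_width: 0.4
```

jog_arm(
  plan=[0.03,0,0,0,0.03,0,0,0,0,0,0,0],
)

```text
time_s: 15.57
ee_pos: [578.8, -80.0, 247.3]
ee_rot: [-2.9, 90.0, 25.4]
force: [1.8, 2.1, 1.5]
gripper_width: 0.5
```

jog_arm(
  plan=[0.02,0,0,0,0.02,0,0,0,0,0,0,0],
)

```text
time_s: 15.82
ee_pos: [578.8, -80.0, 247.1]
ee_rot: [-22.0, 90.0, 6.3]
force: [0.7, 2.2, 4.7]
gripper_width: 0.5
```

jog_arm(
  plan=[0.02,0,0,0,0,0,0,0,0,0,0,0],
)

```text
time_s: 16.07
ee_pos: [578.8, -80.0, 247.0]
ee_rot: [-20.2, 90.0, 8.2]
force: [0.3, 2.6, 5.0]
gripper_width: 0.5
```

jog_arm(
  plan=[0.03,0,0,0,0.02,0,0,0,0,0,0,0],
)

```text
time_s: 16.32
ee_pos: [578.8, -80.0, 246.9]
ee_rot: [-29.9, 90.0, -1.6]
force: [0.9, 2.5, 6.7]
gripper_width: 0.7
```

jog_arm(
  plan=[0.04,0,0,0,0.04,0,0,0,0,0,0,0,0,0,0,0],
)

```text
time_s: 16.65
ee_pos: [578.8, -80.1, 246.6]
ee_rot: [-32.7, 89.9, -4.4]
force: [-0.9, 2.1, 9.3]
gripper_width: 0.4
```

jog_arm(
  plan=[0.05,0,0,0,0.04,0,0,0,0,0,0,0,0,0,0,0],
)

```text
time_s: 16.98
ee_pos: [578.9, -80.0, 246.4]
ee_rot: [-34.3, 89.9, -6.0]
force: [-1.5, 2.3, 11.6]
gripper_width: 0.7
```

jog_arm(
  plan=[-0.1,0,0,0,-0.3,0,0,0,-1.2,0,0,0,0,0,0,1,0,0,0,1,0,0,0,1,0,0,0,1,0,0,0,0.7,0,0,0,0],
)

```text
time_s: 17.73
ee_pos: [578.1, -80.6, 259.5]
ee_rot: [-165.9, 89.8, -165.9]
force: [-0.1, 0.1, -0.4]
gripper_width: 0.3
```

```bash
python3 - <<'E'
from h import *
s,M=axes();print(s['ee_pos'],s['force'],M.round(3),to((545,-10,262)),to((545,-10,181)))
E
```

```text
[578.07960146 -80.57831918 259.45988954] [-0.08448009  0.12522131 -0.40246154] [[-0.003 -0.001  1.   ]
 [-0.001  1.     0.001]
 [-1.    -0.001 -0.003]] [-0.25  7.06 -3.3 ] [ 7.85  7.07 -3.28]
```

jog_arm(
  plan=[0,2.4,-1.1,0,0,2.4,-1.1,0,0,2.3,-1.1,0,2.5,0,0,0,2.5,0,0,0,2,0,0,0,0.8,0,0,0,0,0,0,0],
)

```text
time_s: 18.4
ee_pos: [544.1, -9.3, 180.2]
ee_rot: [-177.3, 89.7, -177.1]
force: [-0.5, -0.1, 0.7]
gripper_width: 0.4
```

```bash
python3 - <<'E'
from h import *
s,M=axes();print(s['ee_pos'],s['force'])
im=snap('side','d10.png')
a=im[150:250,200:300,::-1];cv2.imwrite('pics/d10c.png',cv2.resize(a,None,fx=6,fy=6,interpolation=3))
im=snap('scene','s10.png')
a=im[150:270,250:350,::-1];cv2.imwrite('pics/s10c.png',cv2.resize(a,None,fx=5,fy=5,interpolation=3))
E
```

```text
[544.05635947  -9.30453873 180.18975934] [-0.49719745 -0.12940717  0.70753631]
```

View pics/d10c.png

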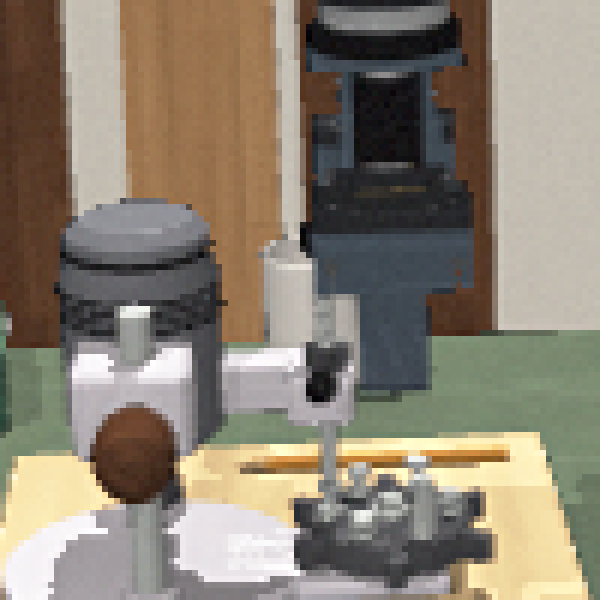

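View pics/s10c.png

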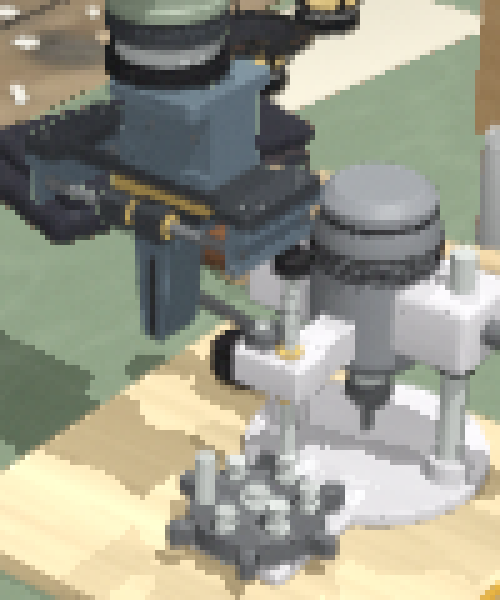

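```bash
python3 - <<'E'
from h import *
C=cam('side');c2=cam('scene')
for z in(234,215,200):
  for y in(80,0,-98): 
    q=proj(C,[[544-38,y,z],[544+38,y,z]]); q2=proj(c2,[[506,y,z],[582,y,z]]); print(z,y,((q-[200,150])*6).round().tolist(),((q2-[250,150])*5).round().tolist())
print(((proj(C,[[544-16,5,155],[560,5,155],[579,-80,222]])-[200,150])*6).round(),((proj(c2,[[544-16,-22,155],[579,-80,222]])-[250,150])*5).round())
E
```

```text
234 80 [[476.0, 295.0], [312.0, 300.0]] [[16.0, 199.0], [96.0, 159.0]]
234 0 [[467.0, 242.0], [313.0, 246.0]] [[111.0, 236.0], [191.0, 193.0]]
234 -98 [[457.0, 186.0], [314.0, 189.0]] [[239.0, 286.0], [317.0, 238.0]]
215 80 [[477.0, 334.0], [313.0, 338.0]] [[18.0, 226.0], [97.0, 185.0]]
215 0 [[467.0, 278.0], [314.0, 283.0]] [[112.0, 264.0], [191.0, 220.0]]
215 -98 [[457.0, 220.0], [316.0, 223.0]] [[239.0, 314.0], [316.0, 266.0]]
200 80 [[477.0, 364.0], [315.0, 368.0]] [[19.0, 247.0], [98.0, 205.0]]
200 0 [[467.0, 307.0], [315.0, 311.0]] [[113.0, 285.0], [191.0, 240.0]]
200 -98 [[458.0, 246.0], [316.0, 250.0]] [[238.0, 336.0], [315.0, 287.0]]
[[425. 395.]
 [362. 397.]
 [321. 221.]] [[164. 346.]
 [289. 249.]]
```

jog_arm(
  plan=[-0.15,0,0.5,0,0,0,0.6,0,0,0.19,0.54,1,0,0.19,0.54,1,0,0.19,0.54,1,0,0.19,0.54,1,0,0,0,0],
)

```text
time_s: 19.08
ee_pos: [580.0, -4.8, 185.0]
ee_rot: [37.2, 89.9, 13.3]
force: [-2.0, 1.0, 1.2]
gripper_width: 0.5
```

```bash
cat > lv.py <<'E'
from h import *
import sys
n=sys.argv[1]
s,M=axes();v=np.load('v.npy');pin=r2w(v[:3],(33,20,159))[0]
a=np.arctan2(M[1,2],M[0,2]); d=s['ee_pos']-pin; q=M.T@d
print(s['ee_pos'],s['force'],'tool ang',np.degrees(a),'rel pin in tool y,z',q[1:].round(1))
im=snap('side','d%s.png'%n)
a=im[150:250,200:300,::-1];cv2.imwrite('pics/d%sc.png'%n,cv2.resize(a,None,fx=5,fy=5,interpolation=3))
im=snap('scene','s%s.png'%n)
a=im[150:270,250:350,::-1];cv2.imwrite('pics/s%sc.png'%n,cv2.resize(a,None,fx=5,fy=5,interpolation=3))
E
python3 lv.py 11
```

```text
[580.00252895  -4.82174451 185.01782274] [-1.9920731   1.00578551  1.2159427 ] tool ang -23.95749235274373 rel pin in tool y,z [ 51.  -21.5]
```

View pics/s11c.png

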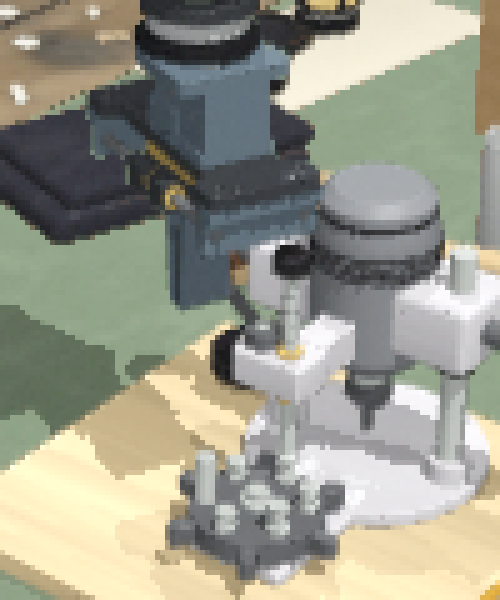

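View pics/d11c.png

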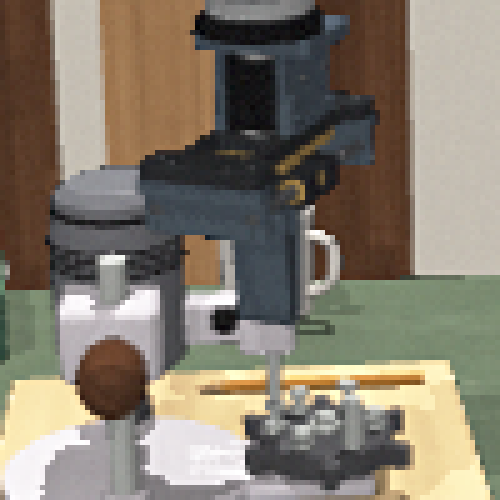

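jog_arm(
  plan=[0.3,0.15,0.5,1,0,0.19,0.54,1,0,0.19,0.54,1,0,0.19,0.54,1,0,0,0,0],
)

```text
time_s: 19.6
ee_pos: [600.8, -10.2, 181.3]
ee_rot: [141.3, 90.0, 93.5]
force: [-0.1, 1.1, 0.4]
gripper_width: 0.4
```

```bash
python3 lv.py 12
```

```text
[600.76232922 -10.15318642 181.29607305] [-0.05868221  1.10289412  0.39395506] tool ang -47.874904952483 rel pin in tool y,z [ 49.8 -22.5]
```

View pics/d12c.png

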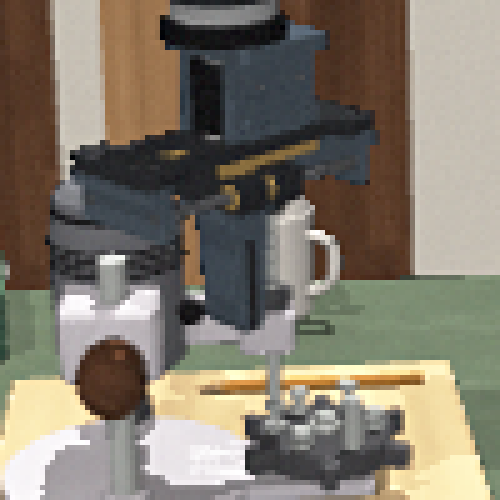

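jog_arm(
  plan=[0,0.19,0.54,1,0,0.1,0.36,0.5,0,0,0.1,0,0,0,0,0],
)

```text
time_s: 20.03
ee_pos: [605.3, -11.7, 181.0]
ee_rot: [-171.0, 89.3, 132.3]
force: [-10.1, 14.9, 6.0]
gripper_width: 0.3
```

```bash
python3 lv.py 13
```

```text
[605.30382343 -11.72645575 181.02706217] [-10.07482947  14.88770096   6.03859185] tool ang -56.7544935362007 rel pin in tool y,z [ 48.6 -26.3]
```

View pics/d13c.png

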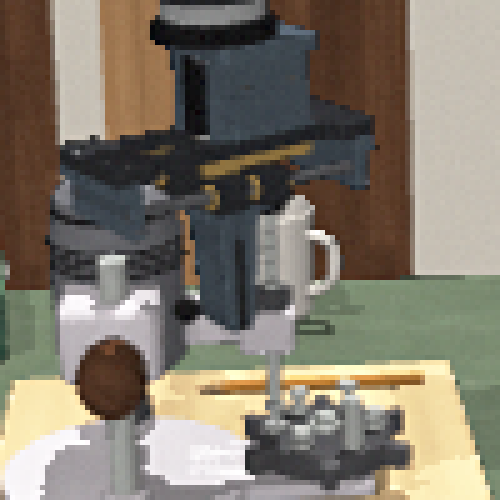

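jog_arm(
  plan=[0,0,-1,0,0,0,-2.5,0,0,0,-2.5,0,-3,0,0,0,-4,0,0,0,-4,0,0,0,-2,0,-2,0,0,0,-3.5,0,0,0,-3.5,0,0,0,0,0],
)

```text
time_s: 20.97
ee_pos: [524.7, 112.8, 312.3]
ee_rot: [115.8, 89.8, 59.3]
force: [0.2, 0.6, -0.1]
gripper_width: 0.8
```

```bash
python3 lv.py 14; python3 - <<'E'
from h import *
v=np.load('v.npy')
for th in (0.75,0.85,0.96):
    p=r2w(v[:3],(33+65*np.sin(th),20+65*np.cos(th),162))
    print(th,((proj(cam('side'),p)-[200,150])*5).round(),((proj(cam('scene'),p)-[250,150])*5).round())
snap('wrist','w14.png')
E
```

```text
[524.72362978 112.75553075 312.27456079] [ 0.19397694  0.5866384  -0.13156285] tool ang -56.504125868089176 rel pin in tool y,z [  50.7 -174.3]
0.75 [[198. 313.]] [[245. 274.]]
0.85 [[191. 310.]] [[255. 274.]]
0.96 [[184. 307.]] [[266. 274.]]
```

View pics/d14c.png

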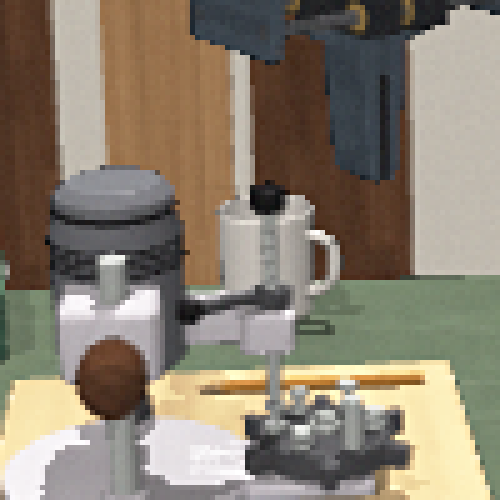

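View pics/s14c.png

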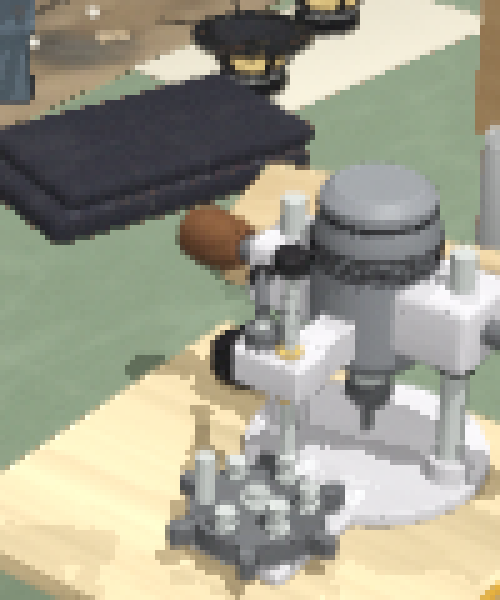

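View pics/w14.png

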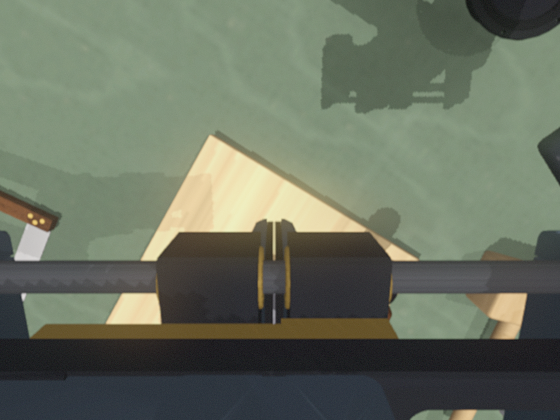

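```bash
python3 -c "
from h import *
print(env.job_done(), env.state()['time_s'])"
```

```text
the job is handed in; nothing more can be done
the job is handed in; nothing more can be done
```

I set the depth stop and handed the job in at about 21 s of the 72 s allowed. No verdict is reported, so this rests on my own checks.

- **Turret:** It started about half-way between clicks, near -0.5 rad. I turned it anticlockwise past three clicks by a lobe. The last pictures show the post at about 120° in the router frame and the lobes at their seat positions, so the third stop is under the rod.
- **Rod:** I pushed the knob down in sub-millimetre steps. The force was about 2 N while the rod slid. It then rose as the rod met a stop about 21 mm high, and I stopped at 11.6 N.
- **Clamp lever:** I swung it over until it hit its end, with about 18 N at the finger. The pictures put it at roughly 0.9 rad.
- **At hand-in:** The hand was clear of everything, with force readings near zero. I touched nothing else, and the bystanders visible in the last views showed no sign of having moved.

**Not measured:**
- The force left between rod and stop after letting go, and the clamp's grip on the rod. I had no reading for either.
- Whether each bystander moved. I looked at the pictures but did not compare positions.

**Small disagreement:** the lever ball's position differed by about 2.5 pixels (2–3 mm) between the wrist camera and the other views. It did not affect the moves.

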